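# Pack the second power adapter and stack the empty kit tray on top

### The arm

A 6-joint arm with a two-finger parallel gripper is mounted at the origin on a cart in front of the work surface, level with it; the furniture and walls round the work are solid. World frame = base frame: x ahead of the robot, y to its left, z up, the work surface at z = 0. Lengths are in m, angles in rad, forces in N, time in s.
With the tool pointing down it reaches from about 0.35 to 0.85 m from the base axis. Payload 8.1 kg.
Tool frame: the origin (TCP) lies at the very end of the fingers, on their centre line; the grasp point (between the pads) lies 19 mm behind it; z points along the fingers, y is the line along which they close (so a half turn about z gives the same grasp; the last joint's range is limited). The gripper opens to 93 mm and grips with 3 to 60 N. Pads are 15 mm wide; open, the fingers measure 128 mm over their backs; the gripper's body (75 mm by 188 mm) begins 65 mm behind the grasp point.
Start: joints at [1.064, 0.13, 1.488, -0, 1.523, -0.085], TCP at [0.246, 0.547, 0.219] pointing down, gripper open.
Joint ranges: [-2.96, 2.96], [-0.89, 2.26], [0.02, 2.5], [-1.34, 4.48], [0, 2.73], [-2.66, 2.66]. Speed limits (rad/s): [2.39, 2.39, 2.79, 3.14, 3.14, 3.14].

### API

Orientations are given as a rotation vector (axis times angle).
In Python, from plant import monitor, eyes, ticket gives the robot as it stands.
- The arm moves only by the tool arm_command, never from a script. Its argument "deltas" is a list that holds one entry, the list of rows, each a list of 6 numbers: the shift along the world's x, y, z in cm, then the turn, a rotation vector about the world's x, y, z in degrees. In form: [[[tx, ty, tz, rx, ry, rz], ...]]. A call has 1 to 12 rows; each row shifts and turns the commanded pose from where the row before left it; what a row does not reach is not made up. A row lasts 1/12 s, in which the tool goes at most 41.7 mm and 7.16 degrees, less where a joint would pass 70% of its speed; a pose out of reach is approached as far as the arm can. A call is refused whole if a number of a shift passes 4.17 or a number of a turn 7.16, either way. A call with a gripper value outside its range is refused whole. "gripper" is the opening, from -1 (shut) to 1 (fully open), set as the call begins (left out, the last holds). The fingers move at their own pace and stop on an object; "squeeze" is the grip in N (left out, the last holds). Time passes only in rows, so rows that do not move let the fingers close. It gives the time, the measured TCP pose, the force, the opening and the grip force at its end, in the units of the state.
- monitor.read_state(): the state, without advancing time (a new reading comes with each control period).
- eyes.read_camera(name): name is "side" or "top" or "wrist"; returns the picture (480x640x3 uint8, blue, green, red); there is no depth.
- eyes.camera_model(name): a dict with "fx", "fy", "cx", "cy" (pixels), "rvec" (rotation vector, rad) and "tvec" (3), from world to camera coordinates, as OpenCV has them. Camera axes: x right, y down, z forward; pixel columns grow to the right and rows downward; lengths in m; the calibration is good to about 2 mm. The wrist camera is an equidistant fisheye: a pixel r from the principal point sees the ray r / f radians off the axis. A picture is of the moment at which its call begins: read the wrist's pose just before it. camera_model takes no time and is no camera call; for the wrist camera it gives the pose at the moment of the call.
- ticket.close_job(): hands the job in; it is judged then, once.
The state is a dict: "t": time; "q": joint angles; "dq": joint speeds; "joint_torque": joint torques, N m; "tool_pos": TCP position; "orientation": TCP orientation; "force": force on the tool from outside, world axes, zero at the start; "wrist_torque": the same for the moment, N m; "opening": finger opening in m; "gripper_force": force on a finger pad.
Only numpy, scipy, OpenCV 4.12 (cv2) and the standard library are available. Lean on these libraries where they do the work, as an engineer would, in place of code of your own. Each camera call takes 0.05 s, during which the arm holds its last target. There are 200 camera calls.

### The job

Lay the power adapter from the bench flat in the free pocket of the kit tray that stands on the bench, then take the empty tray off its sloping rest and stack it level on that tray, either way round, so that all four corner pins drop fully into the sockets. Set it down gently, do not shove the bottom tray about, and leave the other things on the bench where they are.

Things in the scene. Friction and masses are not known exactly. Their poses are not given: they have to be found in the camera images.
- bottom_tray: grey plastic kit tray, 172 mm (x) by 200 mm (y), loose, 0.45 kg, standing on its four corner pins. Origin: centre of its floor's underside, 10 mm above the bench; z up. Floor 4 mm thick, edge rim to z = 10 mm. Grip fin in the middle, 90 mm along x, 12 mm thick in y, to z = 40 mm. A pocket on either side of the fin; four corner posts to z = 44 mm
- socket_plane (a point): centre of the bottom tray's four post tops, 44 mm above its origin; same axes. The posts are 22 mm square, at x = +-75, y = +-89 mm; in each top is a round socket 12.5 mm wide, 13 mm deep. The stacked tray's underside rests here, its pins in the sockets
- pocket_a (a point): centre of the occupied pocket (y = +58 mm of the bottom tray), on top of the floor, 4 mm above the tray's origin; axes as the bottom tray
- pocket_b (a point): centre of the free pocket (y = -58 mm of the bottom tray), on top of the floor, 4 mm above the tray's origin; axes as the bottom tray. Each pocket is 122 mm (x) by 54 mm (y) inside, with lips 6 mm high; fingertips 7 mm above the floor clear lips and rim
- top_tray: the empty kit tray, alike in every size (origin too), loose, 0.25 to 0.42 kg. It leans on the sloping rest: its z axis is tilted 32 degrees from vertical to the rest's front (roughly towards the robot), its x axis points up the slope. Lift it off along its own z. A pin under each corner post, 9 mm thick, tapered to 5 mm at the end, reaches 10 mm below its underside
- top_grip (a point): point in the empty tray's fin to take between the fingers: 30 mm above the tray's origin along its z, 10 mm below the fin's top edge, 26 mm above the floor; axes as the tray. The fingers close along y on the 12 mm fin; a firm grip (90 N) keeps the tray from turning
- loose_adapter: black power adapter lying flat on the open bench: a brick 46 mm wide (y), 30 mm high, 114 mm long with its cable stub (x); the brick alone runs from x = -56 to +44 mm. Origin at the centre of its underside, z up. 0.15 to 0.31 kg; grip it across the 46 mm
- tray_rest: fixed sloping rest of grey sheet on dark round bar, deck tilted 32 degrees, high edge at +x. Origin on the bench under the middle of the deck; the deck's face passes 78 mm above it. Two upturned hooks 12 mm high hold the lower edge of the tray; the tray's pins hang clear of the deck
- packed_adapter: the same kind of adapter, already lying in the bottom tray's pocket on the +y side; it stays there. Origin at the centre of its underside, z up
- tape: small roll of black tape lying flat on the bench behind the work, to be left alone; 55 mm across, 19 mm high, origin at the centre of its underside
- usb: USB stick lying on the bench in front of the sloping rest, to be left alone; 55 x 19 x 9 mm, origin at the centre of its underside
Not all that is in view belongs to the job. What is shaped like the loose_adapter but white is not meant.

How it is judged:
On the way:
1. the adapter from the bench lies flat in the free pocket (x of loose_adapter in the frame of pocket_b between -0.012 and 0.012 m and y of loose_adapter in the frame of pocket_b between -0.006 and 0.006 m and z of loose_adapter in the frame of pocket_b between -0.003 and 0.004 m and angle between the z axis of loose_adapter and the z axis of pocket_b, either way round below 0.06 rad and angle between the x axis of loose_adapter and the x axis of pocket_b, either way round below 0.15 rad), for 0.2 s.
At the end, for the whole second after the job is handed in: The empty tray sits on the bottom tray, all four pins home: origin within 3 mm in x and y and 41 to 46.2 mm above it, parallel within 0.015 rad, in line within 0.04 rad, either way round. Both adapters lie flat, each within 12 mm along and 6 mm across its pocket. All released and at rest (all of step 1 and x of packed_adapter in the frame of pocket_a between -0.012 and 0.012 m and y of packed_adapter in the frame of pocket_a between -0.006 and 0.006 m and z of packed_adapter in the frame of pocket_a between -0.003 and 0.004 m and angle between the z axis of packed_adapter and the z axis of pocket_a, either way round below 0.06 rad and angle between the x axis of packed_adapter and the x axis of pocket_a, either way round below 0.15 rad and x of top_tray in the frame of bottom_tray between -0.003 and 0.003 m and y of top_tray in the frame of bottom_tray between -0.003 and 0.003 m and z of top_tray in the frame of bottom_tray between 0.041 and 0.0462 m and angle between the x axis of top_tray and the x axis of bottom_tray, either way round below 0.04 rad and angle between the z axis of top_tray and the z axis of bottom_tray, either way round below 0.015 rad and angle between bottom_tray's own z axis and vertical below 0.03 rad and linear speed of each of top_tray, loose_adapter below 0.01 m/s); the robot touches nothing.
It fails at once if the top tray is let fall (faster than 0.5 m/s, out of the fingers) (linear speed of top_tray above 0.5 m/s and contact force between the fingers and top_tray below 0.1 N).
It fails at once if the top tray is rammed onto the bottom tray (over 60 N between them) (contact force between top_tray and bottom_tray above 60 N).
It fails at once if the bottom tray is shoved more than 4 cm (distance of bottom_tray from where it was at the start of the episode above 0.04 m).
It fails at once if the tape roll is moved more than 3 cm (distance of tape from where it was at the start of the episode above 0.03 m).
It fails at once if the USB stick is moved more than 3 cm (distance of usb from where it was at the start of the episode above 0.03 m).
It also fails if it takes over 59 s, if anything falls off the work surface, if the arm or the gripper's body presses on something with over 40 N, if the wrist force passes 120 N, or if a joint passes its speed limit or range.

## Working session

There is one attempt and no reset: what is moved stays moved. The work goes in short steps, Python scripts to look and compute and a tool call to move; the robot and the scene stay as the last step left them, time stands still between calls to the robot, and variables do not carry over. Pictures are saved under pics/ and viewed, at most 10 in all, crops included, and the job is handed in when it is done.

Besides the shell and the picture viewer there is one more tool, called after "Emit:" as name([rows], argument=value, ...), one row to a line, values as JSON. arm_command: Moves the arm, as the interface text tells. Its arguments: {"type":"object","properties":{"deltas":{"type":"array"},"gripper":{"type":"number"},"squeeze":{"type":"number"}},"required":["deltas"]}

```bash
ls; mkdir -p pics
cat > h.py <<'E'
import numpy as np, cv2
from scipy.spatial.transform import Rotation as R
from plant import monitor, eyes, ticket
def cam(n):
    m=eyes.camera_model(n); Rm=R.from_rotvec(np.ravel(m['rvec'])).as_matrix(); t=np.ravel(m['tvec']); return m,Rm,t
def ray(n,u,v,c=None):
    m,Rm,t=c or cam(n); x=(u-m['cx'])/m['fx']; y=(v-m['cy'])/m['fy']
    if n=='wrist':
        r=np.hypot(x,y); s=np.sinc(r/np.pi); d=np.array([x*s,y*s,np.cos(r)])
    else: d=np.array([x,y,1.])
    d=d/np.linalg.norm(d); return -Rm.T@t, Rm.T@d
def onz(n,u,v,z,c=None):
    o,d=ray(n,u,v,c); return o+d*(z-o[2])/d[2]
def proj(n,P,c=None):
    m,Rm,t=c or cam(n); p=np.atleast_2d(P)@Rm.T+t
    if n=='wrist':
        r=np.linalg.norm(p[:,:2],axis=1); th=np.arctan2(r,p[:,2]); k=th/np.maximum(r,1e-9); q=p[:,:2]*k[:,None]
    else: q=p[:,:2]/p[:,2:]
    return q*[m['fx'],m['fy']]+[m['cx'],m['cy']]
E
python3 - <<'E'
from h import *
a=eyes.read_camera('top');b=eyes.read_camera('side')
cv2.imwrite('pics/top.png',a);cv2.imwrite('pics/side.png',b)
for n in('top','side'):
    m,Rm,t=cam(n);print(n,m,-Rm.T@t)
s=monitor.read_state();print(s)
E
```

```text
pics
top {'fx': 560.2355566828904, 'fy': 560.2355566828904, 'cx': 313.51929983558745, 'cy': 237.9039136358533, 'rvec': array([ 2.19889498, -2.15563626,  0.0758409 ]), 'tvec': array([0.02077936, 0.55794325, 1.0740741 ])} [0.47187002 0.02159426 1.11455821]
side {'fx': 494.69513196095414, 'fy': 494.69513196095414, 'cx': 313.2823976452814, 'cy': 243.99184855109556, 'rvec': array([ 0.08294013, -2.6621304 ,  1.55746209]), 'tvec': array([0.57264509, 0.08108107, 1.11091242])} [0.48838346 0.96837167 0.62638713]
{'t': 0.1, 'q': array([ 1.06362855e+00,  1.31088572e-01,  1.48913238e+00, -2.74277102e-05,
        1.52299123e+00, -8.53780620e-02]), 'dq': array([ 4.66369340e-04, -2.49888034e-04, -1.11994189e-03, -4.84911432e-04,
        7.65525419e-05,  4.89424439e-05]), 'joint_torque': array([ 1.07207543e-03, -5.61338711e+01, -4.93098521e+01,  7.70687638e-02,
        2.89983919e-02, -9.96286872e-05]), 'tool_pos': array([0.24537234, 0.54699097, 0.21771146]), 'orientation': array([-6.57549605e-01, -3.07155024e+00,  2.44533548e-03]), 'force': array([ 0.68445314, -0.11391312,  0.48982635]), 'wrist_torque': array([-0.0138439 , -0.02648248,  0.02279792]), 'gripper_force': 0.0, 'opening': 0.0931358039406526}
```

View pics/top.png

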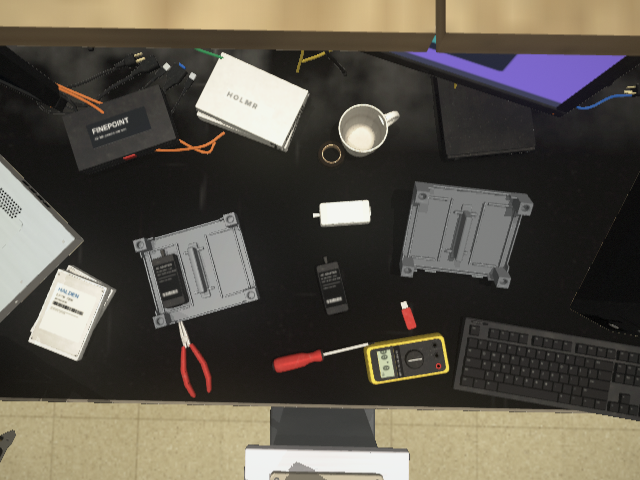

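View pics/side.png

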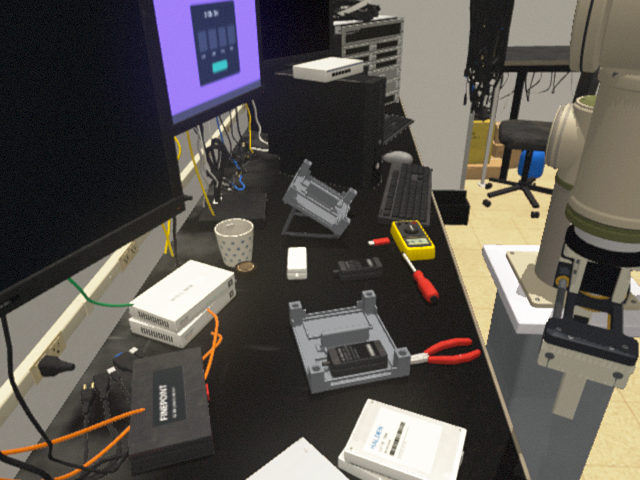

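The top view shows the bottom tray at (197,270) with the packed adapter on its left (+y). The empty tray is on its rest at (465,235), the USB stick at (407,316) and the tape at (331,154). There are two candidates for the loose adapter: black at (331,287) and white at (343,213). Black fits the description. The one at (170,280) is already packed. I'll confirm it in one crop.

Run:
```python
from h import *
a=cv2.imread('pics/top.png')
def c(x,y,w,h,s,g=1.0):
    p=cv2.resize(a[y:y+h,x:x+w],None,fx=s,fy=s,interpolation=cv2.INTER_CUBIC).astype(float)
    return np.clip(255*(p/255)**g,0,255).astype('uint8')
L=c(128,205,136,130,2.9,.6); T=c(395,172,140,120,2.8,.6); A=c(305,245,50,75,4,.5)
H=np.zeros((800-60,800,3),'uint8')[:600]
o=np.zeros((600,800,3),'uint8'); 
o[:L.shape[0],:L.shape[1]]=L; o[:T.shape[0],400:400+T.shape[1]]=T[:, :400]
A=c(300,250,65,70,3,.45); o[380:380+A.shape[0],300:300+A.shape[1]]=A
cv2.imwrite('pics/crop1.png',o)
# rough points
for n,u,v,z in [('B +x+y',140,243,.054),('B +x-y',231,219,.054),('B -x+y',159,322,.054),('B -x-y',251,295,.054),('ad far',321,263,.03),('ad far r',338,260,.03),('ad near l',327,314,.03),('ad near r',345,310,.03),('tape',331,154,.019),('usb',407,316,.009)]:
    print(n,onz('top',u,v,z).round(4))
```

```text
B +x+y [0.5387 0.3614 0.054 ]
B +x-y [0.588  0.1896 0.054 ]
B -x+y [0.3906 0.3189 0.054 ]
B -x-y [0.4446 0.1472 0.054 ]
ad far [0.5084 0.0163 0.03  ]
ad far r [ 0.5148 -0.0165  0.03  ]
ad near l [0.4107 0.0029 0.03  ]
ad near r [ 0.419  -0.0315  0.03  ]
tape [7.253e-01 6.000e-04 1.900e-02]
usb [ 0.4088 -0.1539  0.009 ]
```

View pics/crop1.png

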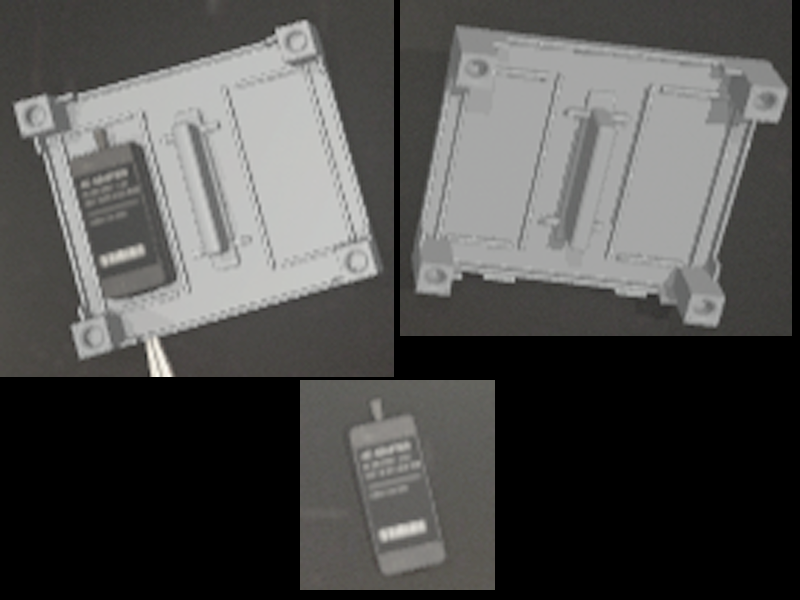

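The crop confirms the black adapter on the bench, with its stub pointing away from the robot and brick corners near (317,265), (338,262), (348,311) and (327,315). The free pocket is the right-hand one (-y). Next I'll fit poses from the socket centres.

Run:
```python
from h import *
S=np.array([[75,89],[75,-89],[-75,-89],[-75,89]])/1000
px=[(140.8,245),(230.1,219.1),(251.1,295),(160.1,320.9)]
P=np.array([onz('top',u,v,.054) for u,v in px])[:,:2]
c=P.mean(0);q=P-c
yaw=np.arctan2((S[:,0]*q[:,1]-S[:,1]*q[:,0]).sum(),(S*q).sum())
Rz=R.from_euler('z',yaw).as_matrix()[:2,:2]
print('bottom',c,np.degrees(yaw),'res mm',((q-S@Rz.T)*1000).round(1).tolist(), 'pocket_b',c+Rz@[0,-.058])
pa=[(316.7,265),(338,261.7),(348.3,311),(327,315)]
A=np.array([onz('top',u,v,.03) for u,v in pa])[:,:2]
ca=A.mean(0);d=(A[0]+A[1]-A[2]-A[3]);ya=np.arctan2(d[1],d[0]);print('adapter brick',ca,np.degrees(ya),'L',np.linalg.norm(d)/2,'W',np.linalg.norm(A[0]-A[1]+A[3]-A[2])/2)
m,Rm,t=cam('wrist');print(m, 'wrist cam pos',-Rm.T@t,'axis',Rm[2])
s=monitor.read_state();T=R.from_rotvec(s['orientation']).as_matrix();print(T.round(3),'cam in tool',T.T@(-Rm.T@t-s['tool_pos']))
```

```text
bottom [0.49000883 0.25373909] 17.096371827953917 res mm [[-0.6, -1.2], [-0.1, 0.5], [0.2, 0.4], [0.5, 0.2]] pocket_b [0.50705966 0.19830202]
adapter brick [ 0.46048069 -0.00672692] 12.77336650994732 L 0.09733243937474698 W 0.04166611231609353
{'fx': 371.64829954431775, 'fy': 371.64829954431775, 'cx': 326.57096186228773, 'cy': 237.307853061642, 'rvec': array([-2.45855299, -1.59267747, -0.19393708]), 'tvec': array([-0.59898381, -0.0283817 ,  0.38888342])} wrist cam pos [0.18439384 0.5743347  0.38334842] axis [ 0.22035278 -0.10023574 -0.97025638]
[[-0.912  0.409 -0.001]
 [ 0.409  0.912 -0.001]
 [ 0.    -0.002 -1.   ]] cam in tool [ 0.06684692 -0.00028453 -0.16562931]
```

Emit:
arm_command([
  [[1.0,-2.6,0,0,0,-6.8],[1.0,-2.6,0,0,0,-6.8],[1.0,-2.6,0,0,0,-6.8],[1.0,-2.6,0,0,0,-6.8],[1.0,-2.6,0,0,0,-6.8],[1.0,-2.6,0,0,0,-6.8],[1.0,-2.6,0,0,0,-6.8],[1.0,-2.6,0,0,0,-6.8],[1.0,-2.6,0,0,0,-6.8],[1.0,-2.6,0,0,0,-6.8],[1.0,-2.6,0,0,0,-6.8],[1.0,-2.6,0,0,0,-6.8]],
], gripper=1)

```text
t: 1.1
tool_pos: [0.3656, 0.234, 0.2183]
orientation: [-2.511, -1.888, 0.001]
force: [-0.0, -0.7, -0.8]
opening: 0.0931
gripper_force: 0.0
```

Emit:
arm_command([
  [[1.0,-2.6,0,0,0,-6.8],[1.0,-2.6,0,0,0,-6.8],[1.0,-2.6,0,0,0,-6.8],[1.0,-2.6,0,0,0,-6.8],[1.0,-2.6,0,0,0,-6.8],[1.0,-2.6,0,0,0,-6.8],[1.0,-2.6,0,0,0,-6.8],[1.0,-2.6,0,0,0,-6.8],[1.0,-2.6,0,0,0,-6.8],[0,0,0,0,0,0],[0,0,0,0,0,0]],
])

```text
t: 2.02
tool_pos: [0.4555, 0.0004, 0.2181]
orientation: [-3.121, -0.354, 0.002]
force: [-0.6, 0.3, -0.7]
opening: 0.093
gripper_force: 0.0
```

```bash
cat >> h.py <<'E'
def tool():
    s=monitor.read_state(); return s,np.array(s['tool_pos']),R.from_rotvec(s['orientation']).as_matrix()
def turn_to(T0,T1): return np.degrees(R.from_matrix(T1@T0.T).as_rotvec())
E
python3 - <<'E'
from h import *
s,p,T=tool();a=eyes.read_camera('wrist');cv2.imwrite('pics/w1.png',a);np.save('w1.npy',np.array([cam('wrist')],dtype=object),allow_pickle=True)
print(s['t'],s['q'].round(3),p,T.round(3),np.degrees(np.arctan2(T[1,1],T[0,1])))
E
```

```text
2.0167 [-0.112 -0.269  1.871  0.     1.542  1.233] [4.55464833e-01 3.90657507e-04 2.18094824e-01] [[ 0.975  0.224 -0.001]
 [ 0.224 -0.975  0.   ]
 [-0.001 -0.    -1.   ]] -77.07433432369486
```

View pics/w1.png

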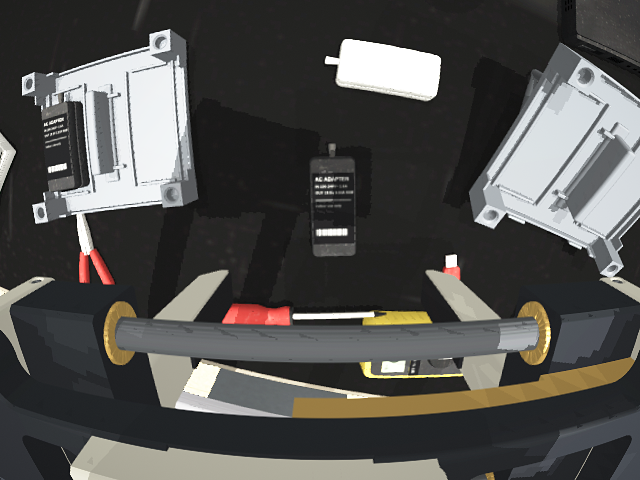

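The wrist view shows the bottom tray's sockets at (29,84), (163,42), (172,192) and (41,212). The adapter's top face spans roughly (311,158) to (356,255). Three of the empty tray's sockets are visible at (586,75), (491,214) and (611,268).

```bash
cat >> h.py <<'E'
S=np.array([[75,89],[75,-89],[-75,-89],[-75,89]])/1000
from scipy.optimize import least_squares
def top_fit(obs,tilt=32):  # obs: list of (cam name, cam model, corner idx, u,v)
    def pose(x): return R.from_euler('z',x[3])*R.from_euler('y',-tilt,degrees=True)
    def f(x):
        r=[]
        for n,c,i,u,v in obs: r+=list((proj(n,pose(x).apply([*S[i],.044])+x[:3],c)[0]-[u,v]))
        return r
    s=least_squares(f,[.53,-.25,.1,-.1]); return s.x,pose(s.x).as_matrix(),np.array(s.fun).reshape(-1,2).round(1)
def flat(P):
    q=P-P.mean(0);yaw=np.arctan2((S[:,0]*q[:,1]-S[:,1]*q[:,0]).sum(),(S*q).sum());Rz=R.from_euler('z',yaw).as_matrix()[:2,:2]
    return P.mean(0),np.degrees(yaw),((q-S@Rz.T)*1000).round(1).tolist(),P.mean(0)+Rz@[0,-.058]
E
python3 - <<'E'
from h import *
w=cam('wrist')
P=np.array([onz('wrist',*p,.054,w) for p in [(29,84),(163,42),(172,192),(41,212)]])[:,:2];print(flat(P))
g=cv2.cvtColor(cv2.imread('pics/w1.png'),cv2.COLOR_BGR2GRAY)
print(g[200,300:370].tolist());print([int(x) for x in g[145:262,345]]);
for p in [(311,158),(355,158),(356,251),(314,251)]: print(onz('wrist',*p,.03,w).round(4))
t=cam('top')
print(top_fit([('wrist',w,0+0,586,75),('wrist',w,3,491,214),('wrist',w,2,611,268),('top',t,0,422.5,196.6),('top',t,1,526.1,207.4),('top',t,3,407.5,270.2),('top',t,2,503.9,281.6)]))
E
```

```text
(array([0.49269429, 0.25567149]), np.float64(17.180261413310962), [[-1.5, -0.3], [-1.0, -1.8], [2.1, 1.7], [0.4, 0.4]], array([0.50982627, 0.20025944]))
[26, 26, 26, 26, 25, 26, 26, 25, 26, 24, 34, 78, 67, 45, 48, 83, 128, 136, 137, 135, 136, 135, 134, 134, 135, 134, 136, 134, 135, 136, 138, 130, 106, 74, 75, 76, 74, 74, 73, 79, 84, 82, 80, 83, 80, 79, 78, 79, 78, 78, 69, 46, 31, 31, 53, 43, 26, 22, 25, 27, 27, 26, 25, 27, 26, 26, 25, 25, 25, 26]
[35, 36, 31, 23, 24, 24, 25, 24, 24, 24, 24, 37, 41, 52, 63, 70, 70, 70, 69, 66, 70, 67, 67, 67, 66, 66, 67, 53, 24, 26, 28, 47, 128, 134, 127, 86, 41, 25, 29, 57, 111, 139, 67, 37, 30, 34, 49, 59, 54, 34, 29, 31, 29, 42, 88, 79, 42, 30, 30, 31, 31, 30, 31, 32, 31, 29, 30, 27, 27, 27, 27, 28, 27, 27, 27, 28, 27, 27, 27, 27, 27, 34, 34, 159, 255, 255, 255, 255, 255, 249, 164, 54, 38, 42, 41, 41, 41, 38, 81, 120, 121, 86, 87, 86, 86, 87, 87, 86, 85, 84, 81, 32, 31, 32, 32, 32, 32]
[0.5057 0.0282 0.03  ]
[ 0.5152 -0.0123  0.03  ]
[ 0.4266 -0.0353  0.03  ]
[0.4172 0.0053 0.03  ]
(array([ 0.57673241, -0.24062272,  0.07375647, -0.10257928]), array([[ 0.84359021,  0.10239947, -0.52713367],
       [-0.08683968,  0.99474336,  0.05426345],
       [ 0.52991926,  0.        ,  0.8480481 ]]), array([[ 0.2,  2. ],
       [ 0.5,  0. ],
       [ 0.3,  0.4],
       [-0.3, -1.8],
       [-1.3, -0.2],
       [-0.6, -1.4],
       [-1.3, -1. ]]))
```

Emit:
arm_command([
  [[0.1,-0.1,-2.5,0,0,1.0],[0.15,-0.15,-3,0,0,0],[0.2,-0.15,-3,0,0,0],[0.2,-0.15,-3,0,0,0],[0,0,-3,0,0,0],[0,0,-2.5,0,0,0],[0,0,-2,0,0,0],[0,0,-1.2,0,0,0],[0,0,-0.6,0,0,0],[0,0,0,0,0,0]],
])

```text
t: 2.9
tool_pos: [0.4605, -0.0029, 0.0092]
orientation: [-3.117, -0.387, 0.004]
force: [-0.8, 0.9, -0.8]
opening: 0.0931
gripper_force: 0.0
```

Emit:
arm_command([
  [[0,0,0,0,0,0],[0,0,0,0,0,0],[0,0,0,0,0,0],[0,0,0,0,0,0],[0,0,0,0,0,0],[0,0,0,0,0,0],[0,0,0,0,0,0],[0,0,0,0,0,0]],
], gripper=-1, squeeze=25)

```text
t: 3.57
tool_pos: [0.4622, -0.0042, 0.0107]
orientation: [3.118, 0.384, 0.0]
force: [-1.3, -0.0, 1.6]
opening: 0.0461
gripper_force: 25.0
```

Emit:
arm_command([
  [[0,0,1.5,0,0,0],[0,0,2.5,0,0,0],[0,0.5,2.5,0,0,0.5],[0.5,2.0,2.4,0,0,0.6],[0.5,2.5,0,0,0,0.5],[0.5,2.7,0,0,0,0.5],[0.5,2.7,0,0,0,0.5],[0.5,2.7,0,0,0,0.5],[0.5,2.7,0,0,0,0],[0.5,2.4,0,0,0,0],[0.5,2.0,0,0,0,0],[0,0,0,0,0,0]],
])

```text
t: 4.57
tool_pos: [0.5021, 0.2012, 0.0992]
orientation: [-3.105, -0.472, 0.0]
force: [0.3, -0.5, -2.4]
opening: 0.0458
gripper_force: 25.0
```

Emit:
arm_command([
  [[0,0,0,0,0,0],[0,0,0,0,0,0],[0,0,0,0,0,0]],
])

```text
t: 4.82
tool_pos: [0.5017, 0.197, 0.0992]
orientation: [3.106, 0.467, -0.002]
force: [-0.2, 0.7, -2.4]
opening: 0.0458
gripper_force: 25.0
```

Run:
```python
from h import *
s,p,T=tool();a=eyes.read_camera('wrist');b=eyes.read_camera('top');cv2.imwrite('pics/w2.png',a);cv2.imwrite('pics/t2.png',b)
print(s['t'],p,np.degrees(np.arctan2(T[1,0],T[0,0])),T[:,2].round(4))
o=np.vstack([cv2.resize(a[:300],None,fx=1.25,fy=1.25,interpolation=cv2.INTER_CUBIC)])
cv2.imwrite('pics/w2c.png',np.clip(255*(o/255.)**.6,0,255).astype('uint8'))
```

```text
4.8167 [0.50168314 0.19696156 0.09916331] 17.088824306655606 [-1.e-03 -6.e-04 -1.e+00]
```

View pics/w2c.png

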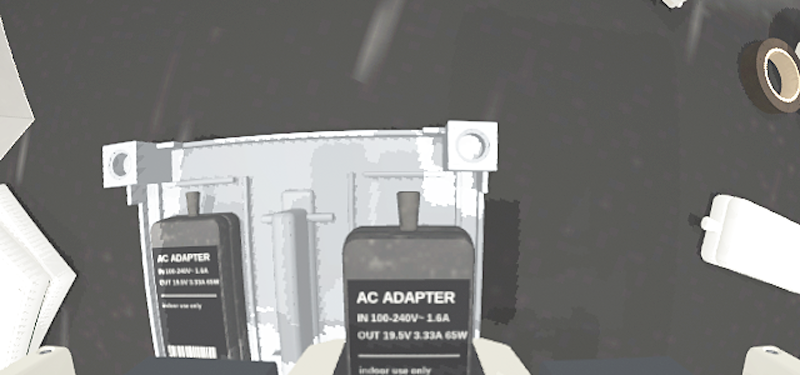

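The view shows the far two bottom-tray sockets at crop (121,164) and (471,145). The held adapter's far edge is at crop row ~230, with its sides at columns 343 and 474.

Run:
```python
from h import *
w=cam('wrist');s,p,T=tool()
A,B=[onz('wrist',u/1.25,v/1.25,.054,w)[:2] for u,v in [(121,164),(471,145)]]
d=A-B;yaw=np.arctan2(d[1],d[0])-np.pi/2;Rz=R.from_euler('z',yaw).as_matrix()[:2,:2]
print('dist',np.linalg.norm(d),'yaw',np.degrees(yaw),'centre',(A+B)/2+Rz@[-.075,0],'pocketb',(A+B)/2+Rz@[-.075,-.058])
for u,v in [(343,290),(474,290),(408,226),(408,240),(408,192)]:
    q=onz('wrist',u/1.25,v/1.25,.1185,w);print((u,v),'in tool mm',(1000*T.T@(q-p)).round(1))
# first-picture, grasped adapter in bench: corners w1 vs grip
```

```text
dist 0.1758733774247637 yaw 17.15098022560132 centre [0.49329333 0.25647332] pocketb [0.51039699 0.20105252]
(343, 290) in tool mm [ 32.3 -21.1 -19.1]
(474, 290) in tool mm [ 32.4  21.7 -19.1]
(408, 226) in tool mm [ 53.1   0.1 -19.1]
(408, 240) in tool mm [ 48.6   0.1 -19.1]
(408, 192) in tool mm [ 63.9   0.1 -19.1]
```

Emit:
arm_command([
  [[0.1,0.1,-0.5,0,0,0],[0.07,0.06,-1.2,0,0,0],[0,0,-1.5,0,0,0],[0,0,-1.3,0,0,0],[0,0,-1,0,0,0],[0,0,-0.7,0,0,0],[0,0,-0.5,0,0,0],[0,0,-0.3,0,0,0],[0,0,-0.2,0,0,0],[0,0,-0.1,0,0,0],[0,0,0,0,0,0],[0,0,0,0,0,0]],
])

```text
t: 5.92
tool_pos: [0.5043, 0.1997, 0.0272]
orientation: [-3.106, -0.468, -0.002]
force: [0.3, -0.1, -2.3]
opening: 0.0455
gripper_force: 25.0
```

Emit:
arm_command([
  [[-0.08,-0.09,-0.1,0,0,0],[0,0,-0.1,0,0,0],[0,0,-0.04,0,0,0],[0,0,0,0,0,0],[0,0,0,0,0,0]],
])

```text
t: 6.33
tool_pos: [0.5034, 0.1987, 0.0248]
orientation: [-3.107, -0.468, -0.001]
force: [-0.7, -1.5, 2.8]
opening: 0.046
gripper_force: 25.0
```

Emit:
arm_command([
  [[0,0,0,0,0,0],[0,0,0,0,0,0],[0,0,0,0,0,0],[0,0,0,0,0,0],[0,0,1,0,0,0],[0,0,2,0,0,0],[0,0,3,0,0,0],[0,0,3,0,0,0],[0,0,3,0,0,0],[0,0,3,0,0,0],[0,0,2,0,0,0],[0,0,0,0,0,0]],
], gripper=0.33)

```text
t: 7.33
tool_pos: [0.506, 0.1995, 0.2012]
orientation: [-3.105, -0.468, -0.015]
force: [0.7, 0.2, 0.2]
opening: 0.0619
gripper_force: 0.0
```

Emit:
arm_command([
  [[0,-2.5,0,0,0,0],[0,-3,0,0,0,-4],[0,-3,0,0,0,-5],[0,-3,0,0,0,-5],[0,-3,0,0,0,-5],[0,-3,0,0,0,-4],[0,-3,0,0,0,0],[0,-3,0,0,0,0],[0,-3,0,0,0,0],[0,-3,0,0,0,0],[0,-2.5,0,0,0,0],[0,0,0,0,0,0]],
])

```text
t: 8.33
tool_pos: [0.5024, -0.1253, 0.1941]
orientation: [3.136, -0.166, -0.001]
force: [-1.0, -0.4, -0.1]
opening: 0.062
gripper_force: 0.0
```

Emit:
arm_command([
  [[0,-2,0,0,0,0],[0,-2,0,0,0,0],[0,0,0,0,0,0],[0,0,0,0,0,0]],
])

```text
t: 8.67
tool_pos: [0.5027, -0.1613, 0.1939]
orientation: [-3.137, 0.163, 0.001]
force: [0.5, -0.6, 0.4]
opening: 0.062
gripper_force: 0.0
```

Run:
```python
from h import *
s,p,T=tool();a=eyes.read_camera('wrist');b=eyes.read_camera('top');cv2.imwrite('pics/w3.png',a);cv2.imwrite('pics/t3.png',b)
print(s['t'],s['q'].round(3),p,np.degrees(np.arctan2(T[1,0],T[0,0])),T[:,2].round(4))
L=cv2.resize(b[205:335,128:264],None,fx=2.2,fy=2.2,interpolation=cv2.INTER_CUBIC)
o=np.zeros((600,800,3),'uint8');o[:300,:640]=a[:300];o[300:300+L.shape[0],:L.shape[1]]=L
cv2.imwrite('pics/w3c.png',np.clip(255*(o/255.)**.7,0,255).astype('uint8'))
```

```text
8.6667 [-0.408 -0.051  1.72   0.     1.474  1.267] [ 0.50273153 -0.16133992  0.1939194 ] -5.949930626371946 [-6.e-04  7.e-04 -1.e+00]
```

View pics/w3c.png

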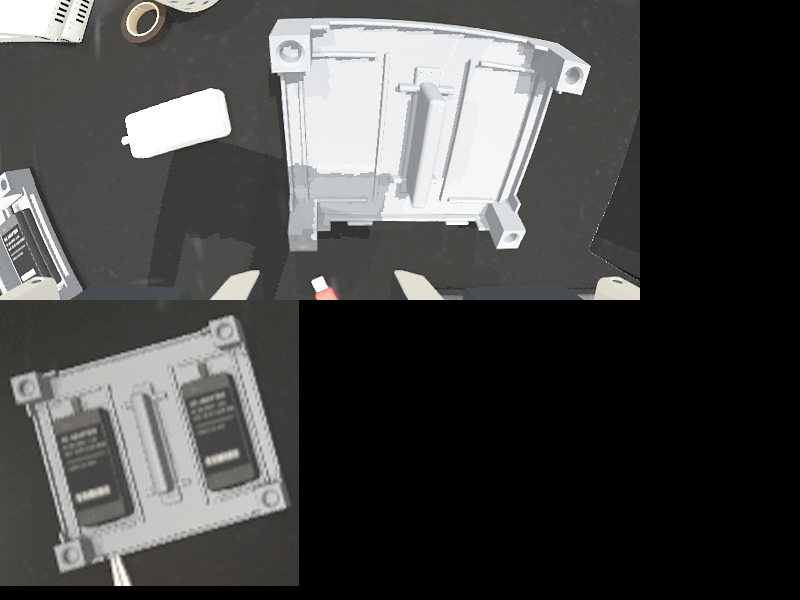

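The top inset shows the adapter lying squarely in the free pocket and the bottom tray unmoved. The wrist view shows the empty tray's sockets at (291,50), (574,75) and (512,237), with the fourth near (303,241). Its fin top runs from about (430,87) to (421,204).

Run:
```python
from h import *
w=cam('wrist');t=cam('top')
W=[('wrist',w,0,291,50),('wrist',w,1,574,75),('wrist',w,2,512,237),('wrist',w,3,303,241)]
TT=[('top',t,0,422.5,196.6),('top',t,1,526.1,207.4),('top',t,3,407.5,270.2),('top',t,2,503.9,281.6)]
try:
    w1=tuple(np.load('w1.npy',allow_pickle=True)[0]); W1=[('wrist',w1,0,586,75),('wrist',w1,3,491,214),('wrist',w1,2,611,268)]
except Exception as e: print(e);W1=[]
for o in (W,W+W1,W+W1+TT): x,M,r=top_fit(o);print(x,np.degrees(x[3]),r.tolist())
x,M,r=top_fit(W+W1)
print('fin ends px',proj('wrist',[M@[.045,0,.04]+x[:3],M@[-.045,0,.04]+x[:3]],w).round(1))
s,p,T=tool()
G=np.column_stack([M[:,0],-M[:,1],-M[:,2]])
grip=M@[0,0,.03]+x[:3]; tcp=grip+G[:,2]*.019
print('grip',grip,'tcp',tcp,'turn',turn_to(T,G),'hover10cm',tcp-.12*G[:,2]-p)
print('z check: edge height expected', .078)
```

```text
[ 0.57677935 -0.23817016  0.07802831 -0.0917323 ] -5.255873839864876 [[-0.5, 0.8], [0.5, -0.2], [0.1, 0.5], [0.3, -1.3]]
[ 0.57694382 -0.23807021  0.07725235 -0.09437229] -5.40713364029438 [[-0.4, 0.4], [-0.2, 0.1], [-0.7, 0.4], [-0.1, -2.1], [0.1, 0.5], [0.1, 0.8], [1.5, 0.4]]
[ 0.57671539 -0.23843129  0.07719899 -0.09438667] -5.40795762489723 [[0.3, 0.8], [0.2, 0.5], [-0.4, 0.6], [0.4, -1.8], [0.4, 1.0], [0.4, 1.2], [1.6, 0.6], [-1.4, -1.7], [-2.0, -0.9], [-1.1, -1.0], [-1.5, -1.4]]
fin ends px [[439.7  98.3]
 [419.1 207. ]]
grip [ 0.56111698 -0.23657214  0.10269379] tcp [ 0.57114065 -0.23752092  0.08658088] turn [ -3.17976498 -31.86796135   0.42629737] hover10cm [ 0.00492618 -0.07112675 -0.00568993]
z check: edge height expected 0.078
```

Emit:
arm_command([
  [[0,-0.9,0,-0.53,-5.31,0.07],[0,-1.2,0,-0.53,-5.31,0.07],[0.1,-1.3,0,-0.53,-5.31,0.07],[0.1,-1.3,-0.2,-0.53,-5.31,0.07],[0.1,-1.3,-0.2,-0.53,-5.31,0.07],[0.2,-1.1,-0.2,-0.53,-5.31,0.07],[0,0,0,0,0,0],[0,0,0,0,0,0],[0,0,0,0,0,0],[0,0,0,0,0,0]],
])

```text
t: 9.6
tool_pos: [0.5092, -0.2319, 0.1899]
orientation: [2.991, -0.139, 0.858]
force: [-0.7, -0.2, 0.5]
opening: 0.0618
gripper_force: 0.0
```

Run:
```python
from h import *
s,p,T=tool();a=eyes.read_camera('wrist');cv2.imwrite('pics/w4.png',a)
x=[.5768,-.2382,.0774,-.0940]
M=(R.from_euler('z',x[3])*R.from_euler('y',-32,degrees=True)).as_matrix()
G=np.column_stack([M[:,0],-M[:,1],-M[:,2]])
tcp=M@[0,0,.032]+x[:3]+.019*G[:,2]
print(s['t'],s['q'].round(3),p,'tool-frame remaining mm',(1000*G.T@(tcp-p)).round(1),'world cm',100*(tcp-p),'turn',turn_to(T,G).round(2))
print('w4 proj sockets',proj('wrist',np.array([M@[*q,.044]+x[:3] for q in S])).round(1).tolist(),proj('wrist',[M@[.045,0,.04]+x[:3],M@[-.045,0,.04]+x[:3]]).round(1))
```

```text
9.6 [-0.738 -0.47   2.179  0.386  1.004  0.787] [ 0.50920385 -0.23192832  0.18987902] tool-frame remaining mm [-2.000e+00 -1.000e-01  1.184e+02] world cm [  6.07376124  -0.5625071  -10.14543929] turn [ 0.07  0.02 -0.03]
w4 proj sockets [[199.2, 140.5], [453.6, 140.9], [437.7, 335.2], [214.5, 334.8]] [[326.3 180.2]
 [326.1 300.9]]
```

View pics/w4.png

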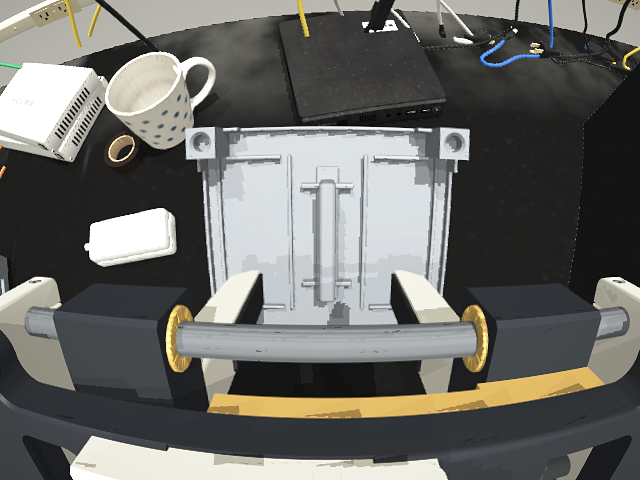

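The empty tray is seen square on. Its sockets are at (201,143) and (454,143), and its fin runs from (326,180) to (326,301), within 2 px of prediction. Going in along the tray's z axis.

Emit:
arm_command([
  [[0.6,-0.06,-1.0,0,0,0],[0.9,-0.08,-1.5,0,0,0],[1.0,-0.1,-1.7,0,0,0],[1.0,-0.1,-1.7,0,0,0],[0.9,-0.08,-1.5,0,0,0],[0.7,-0.06,-1.15,0,0,0],[0.5,-0.04,-0.8,0,0,0],[0.3,-0.03,-0.5,0,0,0],[0.17,-0.01,-0.3,0,0,0],[0,0,0,0,0,0],[0,0,0,0,0,0]],
])

```text
t: 10.57
tool_pos: [0.5692, -0.2378, 0.0873]
orientation: [2.991, -0.141, 0.859]
force: [0.2, -0.4, 0.8]
opening: 0.0618
gripper_force: 0.0
```

Emit:
arm_command([
  [[0,0,0,0,0,0],[0,0,0,0,0,0],[0,0,0,0,0,0],[0,0,0,0,0,0],[0,0,0,0,0,0],[0,0,0,0,0,0],[0,0,0,0,0,0],[0,0,0,0,0,0],[0,0,0,0,0,0],[0,0,0,0,0,0]],
], gripper=-1, squeeze=60)

```text
t: 11.4
tool_pos: [0.5687, -0.238, 0.0867]
orientation: [2.991, -0.142, 0.858]
force: [-1.0, 0.4, 0.8]
opening: 0.0117
gripper_force: 60.0
```

Emit:
arm_command([
  [[-0.16,0.02,0.25,0,0,0],[-0.3,0.03,0.5,0,0,0],[-0.5,0.05,0.8,0,0,0],[-0.6,0.06,1.0,0,0,0],[-0.8,0.08,1.3,0,0,0],[-0.9,0.08,1.4,0,0,0],[-0.9,0.08,1.4,0,0,0],[-0.9,0.08,1.4,0,0,0],[-0.8,0.08,1.3,0,0,0],[-0.6,0.06,1.0,0,0,0],[-0.3,0.03,0.5,0,0,0],[0,0,0,0,0,0]],
])

```text
t: 12.4
tool_pos: [0.5009, -0.2318, 0.1961]
orientation: [2.99, -0.142, 0.859]
force: [0.8, 0.2, -3.7]
opening: 0.0117
gripper_force: 60.0
```

Emit:
arm_command([
  [[0,0,0.5,0.16,1.6,0],[0,0.5,0.5,0.32,3.2,0],[0,0.8,0.5,0.4,4.0,0],[0,1.0,0.5,0.4,4.0,-0.1],[0,1.0,0.5,0.4,4.0,-0.1],[0,1.0,0.5,0.4,4.0,-0.1],[0,1.0,0.5,0.4,4.0,-0.1],[0,1.0,0,0.4,4.0,0],[0,0.8,0,0.3,2.8,0],[0,0,0,0,0.3,0],[0,0,0,0,0,0],[0,0,0,0,0,0]],
])

```text
t: 13.4
tool_pos: [0.501, -0.1605, 0.229]
orientation: [-3.137, 0.16, 0.001]
force: [-1.1, 0.0, -4.2]
opening: 0.0118
gripper_force: 60.0
```

Run:
```python
from h import *
s,p,T=tool();a=eyes.read_camera('wrist');cv2.imwrite('pics/w5.png',a)
print(s['t'],s['q'].round(3),p,s['force'],s['wrist_torque'],s['opening'],T.round(4).tolist())
D=np.diag([1,-1,-1.])
print(proj('wrist',np.array([p+T@(D@[x,y,z-.013-.0]) for x,y,z in [(.075,.089,.044),(.075,-.089,.044)]])))
```

```text
13.4 [-0.408 -0.074  1.677  0.     1.539  1.265] [ 0.50097723 -0.16049694  0.2290029 ] [-1.14378005  0.01502972 -4.22714637] [ 0.02207877  0.18316038 -0.04052336] 0.011750001166425637 [[0.9948, -0.1016, -0.0009], [-0.1016, -0.9948, 0.0007], [-0.001, -0.0006, -1.0]]
[[106.29419177 136.81801755]
 [544.92597266 136.49534668]]
```

View pics/w5.png

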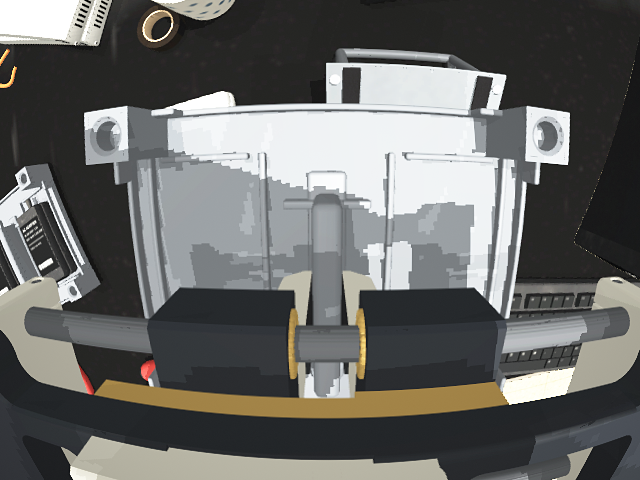

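The tray is held level. Its far sockets are at (107,134) and (547,133) against a predicted (106,137) and (545,136), so it sits about 1 mm off in the grip and isn't noticeably tilted. Now carrying it over.

Emit:
arm_command([
  [[0,0.8,0,0,0,0.7],[0,1.6,0,0,0,1.2],[-0.1,2.2,0,0,0,1.5],[-0.1,2.4,0,0,0,1.6],[-0.1,2.4,0,0,0,1.6],[-0.1,2.4,0,0,0,1.6],[-0.1,2.4,0,0,0,1.6],[-0.1,2.4,0,0,0,1.6],[-0.1,2.4,0,0,0,1.6],[-0.1,2.4,0,0,0,1.6],[-0.1,2.4,0,0,0,1.6],[0,2.4,0,0,0,1.6]],
])

```text
t: 14.45
tool_pos: [0.4916, 0.1026, 0.2306]
orientation: [-3.124, -0.329, -0.001]
force: [0.6, 0.7, -4.1]
opening: 0.0116
gripper_force: 60.0
```

Emit:
arm_command([
  [[0,2.4,0,0,0,1.6],[0,2.4,-1,0,0,1.6],[0,2.4,-1.5,0,0,1.6],[0,2.2,-1.5,0,0,0.5],[0,2.0,-1.5,0,0,0],[0,1.8,-1.5,0,0,0],[0,1.3,-1.5,0,0,0],[0,0.8,-1.5,0,0,0],[0,0.2,-1.0,0,0,0],[0,0,-0.5,0,0,0],[0,0,0,0,0,0],[0,0,0,0,0,0]],
])

```text
t: 15.45
tool_pos: [0.4923, 0.2559, 0.1158]
orientation: [3.106, 0.47, -0.0]
force: [0.1, -0.1, -3.1]
opening: 0.0116
gripper_force: 60.0
```

Run:
```python
from h import *
s,p,T=tool();b=eyes.read_camera('top');c=eyes.read_camera('side');cv2.imwrite('pics/t6.png',b);cv2.imwrite('pics/s6.png',c)
print(s['t'],s['q'].round(3),p,np.degrees(np.arctan2(T[1,0],T[0,0])),T[:,2].round(4),s['force'])
o=np.zeros((600,800,3),'uint8')
L=cv2.resize(b[200:335,115:275],None,fx=2.5,fy=2.5,interpolation=cv2.INTER_CUBIC);o[:L.shape[0],:400]=L
K=cv2.resize(c[230:400,270:430],None,fx=2.5,fy=2.5,interpolation=cv2.INTER_CUBIC);o[:K.shape[0],400:]=K
cv2.imwrite('pics/c6.png',np.clip(255*(o/255.)**.7,0,255).astype('uint8'))
```

```text
15.45 [0.387 0.082 1.732 0.    1.328 1.657] [0.49234385 0.25586713 0.11576053] 17.20678098056165 [-2.e-04 -1.e-04 -1.e+00] [ 0.08510497 -0.06154509 -3.12144702]
```

View pics/c6.png

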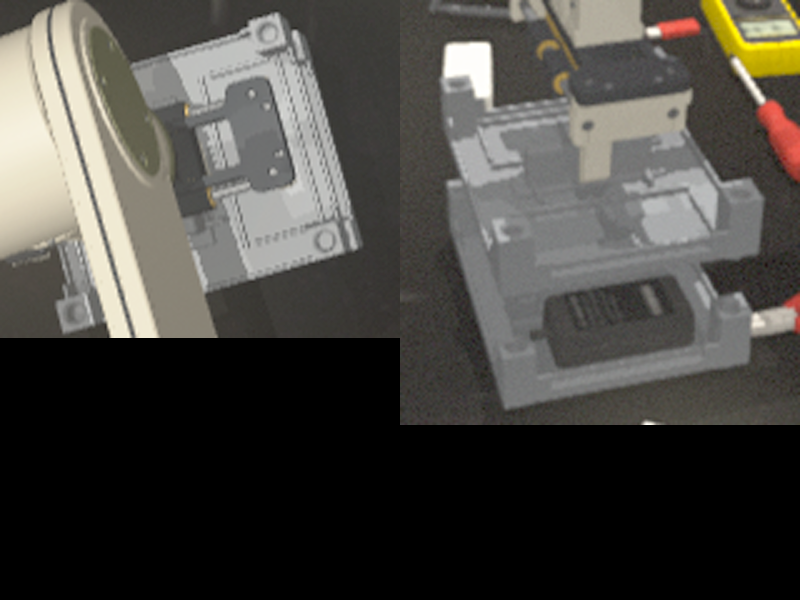

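In the top view, three sockets of the held tray are at (222.2,213.6), (244.6,296.0) and (144.6,324.8). The side view shows it level above the bottom tray, with the posts lined up.

Run:
```python
from h import *
s,p,T=tool()
Q=np.array([onz('top',*q,p[2]-.0122+.044)[:2] for q in [(222.2,213.6),(244.6,296),(144.6,324.8)]])
d=Q[0]-Q[1];e=Q[2]-Q[1];print('lens',np.linalg.norm(d),np.linalg.norm(e),'yaw',np.degrees(np.arctan2(d[1],d[0])),np.degrees(np.arctan2(e[1],e[0]))-90)
c=(Q[0]+Q[2])/2;print('held centre top',c,'bottom centre top [.4900 .2537]','diff mm',1000*(c-[.4900,.2537]),'tool',p)
# side: posts' outer bottom/top references
for n,(u,v),z in [('held +x+y?',(513,228),p[2]+.0318),('bot',(518,350),.054),('held -x+y',(742,190),p[2]+.0318),('bot',(732,303),.054)]:
    print(n,onz('side',270+(u-400)/2.5,230+v/2.5,z).round(4))
```

```text
lens 0.14809666700149493 0.17793186173198638 yaw 16.964577996289247 17.183005949414408
held centre top [0.48967354 0.25361568] bottom centre top [.4900 .2537] diff mm [-0.32645642 -0.08432328] tool [0.49299019 0.25619154 0.11655157]
held +x+y? [0.5411 0.3623 0.1484]
bot [0.5392 0.3691 0.054 ]
held -x+y [0.397  0.3165 0.1484]
bot [0.3972 0.3168 0.054 ]
```

Emit:
arm_command([
  [[0,0,-0.3,0,0,0],[0,0,-0.5,0,0,0],[0,0,-0.7,0,0,0],[0,0,-0.7,0,0,0],[0,0,-0.6,0,0,0],[0,0,-0.4,0,0,0],[0,0,-0.3,0,0,0],[0,0,0,0,0,0],[0,0,0,0,0,0],[0,0,0,0,0,0]],
])

```text
t: 16.38
tool_pos: [0.4924, 0.2567, 0.0805]
orientation: [-3.106, -0.471, 0.0]
force: [-0.7, 0.4, -4.2]
opening: 0.0115
gripper_force: 60.0
```

Emit:
arm_command([
  [[0,0,-0.1,0,0,0],[0,0,-0.1,0,0,0],[0,0,-0.1,0,0,0],[0,0,-0.1,0,0,0],[0,0,-0.1,0,0,0],[0,0,-0.1,0,0,0],[0,0,0,0,0,0],[0,0,0,0,0,0]],
])

```text
t: 17.05
tool_pos: [0.492, 0.2565, 0.0741]
orientation: [3.106, 0.471, -0.001]
force: [0.3, -0.2, -3.7]
opening: 0.0115
gripper_force: 60.0
```

Pins should be about 2 mm into the sockets, with no contact force. Continuing slowly.

Emit:
arm_command([
  [[0,0,-0.1,0,0,0],[0,0,-0.1,0,0,0],[0,0,-0.1,0,0,0],[0,0,-0.1,0,0,0],[0,0,0,0,0,0]],
])

```text
t: 17.47
tool_pos: [0.4919, 0.2565, 0.0699]
orientation: [3.106, 0.471, -0.002]
force: [0.4, -0.1, -4.2]
opening: 0.0117
gripper_force: 60.0
```

Emit:
arm_command([
  [[0,0,-0.1,0,0,0],[0,0,-0.1,0,0,0],[0,0,-0.05,0,0,0],[0,0,0,0,0,0],[0,0,0,0,0,0]],
])

```text
t: 17.88
tool_pos: [0.4921, 0.2565, 0.0677]
orientation: [3.106, 0.471, -0.001]
force: [0.5, 1.2, -3.8]
opening: 0.011
gripper_force: 60.0
```

Emit:
arm_command([
  [[0,0,-0.05,0,0,0],[0,0,-0.05,0,0,0],[0,0,0,0,0,0],[0,0,0,0,0,0]],
])

```text
t: 18.22
tool_pos: [0.4921, 0.2565, 0.0667]
orientation: [3.106, 0.471, -0.001]
force: [-0.7, -0.7, -4.0]
opening: 0.0116
gripper_force: 60.0
```

Emit:
arm_command([
  [[0,0,-0.04,0,0,0],[0,0,0,0,0,0],[0,0,0,0,0,0]],
])

```text
t: 18.47
tool_pos: [0.4921, 0.2565, 0.0663]
orientation: [3.106, 0.471, -0.001]
force: [0.4, 0.3, -4.5]
opening: 0.0116
gripper_force: 60.0
```

Emit:
arm_command([
  [[0,0,-0.04,0,0,0],[0,0,-0.04,0,0,0],[0,0,0,0,0,0],[0,0,0,0,0,0]],
])

```text
t: 18.8
tool_pos: [0.4921, 0.2565, 0.0655]
orientation: [3.106, 0.471, -0.001]
force: [-0.3, 1.0, -4.0]
opening: 0.0116
gripper_force: 60.0
```

Emit:
arm_command([
  [[0,0,-0.04,0,0,0],[0,0,-0.04,0,0,0],[0,0,0,0,0,0],[0,0,0,0,0,0]],
])

```text
t: 19.13
tool_pos: [0.4923, 0.2566, 0.0652]
orientation: [-3.106, -0.471, 0.001]
force: [-3.0, -1.3, 3.5]
opening: 0.0116
gripper_force: 60.0
```

Weight is taken at the expected height, so the tray is seated. Releasing.

Emit:
arm_command([
  [[0,0,0,0,0,0],[0,0,0,0,0,0],[0,0,0,0,0,0],[0,0,0,0,0,0],[0,0,0.5,0,0,0],[0,0,1,0,0,0],[0,0,2,0,0,0],[0,0,3,0,0,0],[0,0,3,0,0,0],[0,0,3,0,0,0],[0,0,2,0,0,0],[0,0,0,0,0,0]],
], gripper=-0.14)

```text
t: 20.13
tool_pos: [0.495, 0.2577, 0.2172]
orientation: [-3.104, -0.471, -0.015]
force: [0.5, -0.3, -0.6]
opening: 0.0401
gripper_force: 0.0
```

Emit:
arm_command([
  [[0,-2,0,0,0,0],[0,-3,0,0,0,0],[0,-3,0,0,0,0],[0,-3,0,0,0,0],[0,-3,0,0,0,0],[0,-3,0,0,0,0],[0,-3,0,0,0,0],[0,-3,0,0,0,0],[0,-2,0,0,0,0],[0,0,0,0,0,0],[0,0,0,0,0,0]],
])

```text
t: 21.05
tool_pos: [0.492, 0.0058, 0.2098]
orientation: [-3.106, -0.467, 0.001]
force: [-0.3, 0.2, 0.5]
opening: 0.0399
gripper_force: 0.0
```

Run:
```python
from h import *
s=monitor.read_state();b=eyes.read_camera('top');c=eyes.read_camera('side');cv2.imwrite('pics/t7.png',b);cv2.imwrite('pics/s7.png',c)
print(s['t'],s['tool_pos'],s['force'])
o=np.zeros((600,800,3),'uint8')
L=cv2.resize(b[205:335,125:265],None,fx=2.8,fy=2.8,interpolation=cv2.INTER_CUBIC);o[:L.shape[0],:L.shape[1]]=L
K=cv2.resize(c[260:400,280:420],None,fx=2.8,fy=2.8,interpolation=cv2.INTER_CUBIC);o[:K.shape[0],400:792]=K
cv2.imwrite('pics/c7.png',np.clip(255*(o/255.)**.7,0,255).astype('uint8'))
```

```text
21.05 [0.49200302 0.00576929 0.20982562] [-0.32575606  0.17931189  0.45107882]
```

View pics/c7.png

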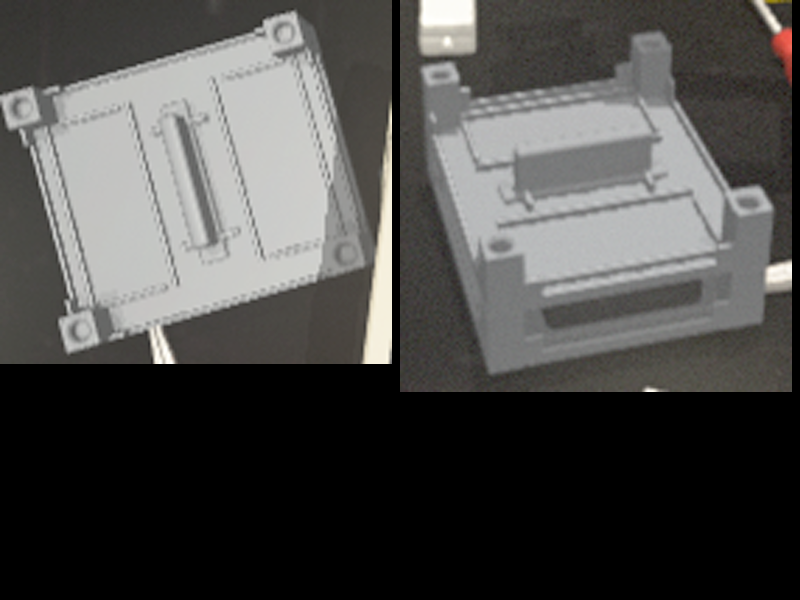

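Both views show the tray level on the bottom tray, with its posts meeting the lower ones without a gap and the adapter inside. Handing in.

```bash
python3 -c "
from plant import ticket
print(ticket.close_job())"
```

```text
the job is handed in; nothing more can be done
None
```

The adapter lies in the free pocket and the empty tray sits level on the bottom tray, pins home as far as the last pictures show. I handed the job in at about 21 s; no verdict was returned.

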